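Locate the sample plate on the microscope stage

ROBOT

A 6-joint arm with a two-finger parallel gripper is mounted at the origin on the work surface. World frame = base frame: x ahead of the robot, y to its left, z up, the work surface at z = 0. Lengths are in mm, angles in rad, forces in N, time in s.
With the tool pointing down it reaches from about 400 to 925 mm from the base axis. Payload 12.5 kg.
Tool frame: the origin (TCP) lies midway between the tips of the shut fingers; the grasp point (between the pads) lies 19 mm behind it; z points along the fingers, y is the line along which they close (so a half turn about z gives the same grasp; the last joint's range is limited). The gripper opens to 95 mm and grips with 3 to 60 N. Pads are 20 mm wide; open, the fingers measure 119 mm over their backs; the gripper's body (75 mm by 180 mm) begins 59 mm behind the grasp point.
Start: joints at [1.153, 0.491, 1.559, -0, 1.092, -0.106], TCP at [191.716, 594.888, 214.661] pointing down, gripper open.
Joint ranges: [-3.1, 3.1], [-0.84, 2.19], [0.05, 2.79], [-1.13, 4.28], [0.06, 2.93], [-2.69, 2.69]. Speed limits (rad/s): [2.22, 2.22, 2.79, 3.14, 3.14, 3.14].

INTERFACE

Orientations are given as [roll, pitch, yaw] about the fixed x, y, z axes, in that order (R = Rz(yaw) Ry(pitch) Rx(roll)).
In Python, from cell import readout, eyes, env gives the robot as it stands.
- The arm moves only by the tool move_arm, never from a script. Its argument "plan" is a list of rows, each a list of 3 entries, a list of its own where there are three numbers: the turn, a rotation vector about the tool's x, y, z in degrees, then the shift along the tool's x, y, z in m, then the gripper command: -1 is shut, 1 is fully open, values between are in proportion. In form: [[[ax, ay, az], [x, y, z], jaw], ...]. A call has 1 to 5 rows; each row is the pose to reach, as a shift and turn from the pose commanded when the call began, along the tool's axes at that moment; what a row does not reach only later rows make up. A row lasts 1/8 s, in which the tool goes at most 62.5 mm and 10.7 degrees, less where a joint would pass 70% of its speed; a pose out of reach is approached as far as the arm can. A call with a gripper value outside its range is refused whole. The fingers move at their own pace and stop on an object; the grip force is fixed at half the most. Time passes only in rows, so rows that repeat a pose let the fingers close. It gives the time, the measured TCP pose, the force, the opening and the grip force at its end, in the units of the state.
- readout.state(): the state, without advancing time (a new reading comes with each control period).
- eyes.read_camera(name): name is "scene" or "top"; returns a dict with "img" (384x512x3 uint8, red, green, blue), "K" (3x3 intrinsics, pixels), "dist" ([k1, k2, p1, p2, k3] as OpenCV has them; the pictures are not rectified), "extrinsics" (4x4, takes a point from camera to world coordinates). Camera axes: x right, y up, looking along -z (the intrinsics and any distortion apply to the point x, -y, -z); pixel columns grow to the right and rows downward; lengths in mm; the calibration is good to about 2 mm. A picture is of the moment at which its call begins. There is no depth.
- env.job_done(): hands the job in; it is judged then, once.
Trained networks look in a picture, given as the dict that the camera call returned (one of the last four; its "shot" number tells which), for a name from the list of things; names that differ only in an ending like _2 or _b are one class to them, and where a whole thing is asked for, a point or a joint stands for the part that bears it (a point fixed in the world has none). Each returns a list of dicts, best first, with "score" (0 to 1); they miss things now and then, are a little off and sometimes report something else, mostly with a low value. They report only what shows in the picture. A call takes as long as a camera call. They do not tell look-alikes from the thing itself.
- eyes.cut_out(picture, name): "mask" (384x512 bool, what is visible of it) and "uv" ([column, row] in pixels, amid what is visible of it).
The state is a dict: "t": time; "joints": joint angles; "qvel": joint speeds; "tau": joint torques, N m; "eef_pos": TCP position; "tcp_rot": TCP orientation; "ft_force": force on the tool from outside, world axes, zero at the start; "moment": the same for the moment, N m; "opening": opening from 0.0 (shut) to 1.0 (fully open); "grip_force": force on a finger pad.
Only numpy, scipy, OpenCV 4.12 (cv2) and the standard library are available. Lean on these libraries where they do the work, as an engineer would, in place of code of your own. Each camera call takes 0.05 s, during which the arm holds its last target. There are 200 camera calls.

TASK

Pick up the aluminium sample plate from the dark pad and lay it on the black microscope stage, its two round holes towards the stage's two brass locating pins; the pins are set by hand, so feel for them: slide the plate about gently, never pressing hard or dropping it, until both holes drop over the pins and the plate lies flat on the stage. Then, not before, swing the stage clip fully in over the plate by its red knob. Leave everything else where it stands, and let go of everything.

Things in the scene. Friction and masses are not known exactly. Their poses are not given: they have to be found in the camera images.
- plate_grip (a point): Centre (half-way up) of the black block handle on the middle of the loose aluminium sample plate. The handle is 30 (x) x 20 (y) x 40 high mm; this point is 26 mm above the plate's underside, 20 mm above its top face. Axes x, y, z are the plate's own, z up. It goes on the stage with its axes along those of dock.
- plate: The sample plate, 110 (x) x 160 (y) x 6 thick mm, 0.2 to 0.4 kg; origin at the centre of its underside, axes as for plate_grip. Two round through holes, 10.5 mm in diameter, at x = +38, y = +50 and -50 mm; two rectangular windows (46 x 36 mm) at x = -13, y = +48 and -48 mm. It starts lying flat on the pad.
- dock (a point): Point in the middle of the stage's top face; axes are the stage's, z up. Seated, the plate lies flat on this face, plate_grip 26 mm above this point and d (see stage, -12 to +12 mm) from it along y; the pin tips then stand 2 mm proud of the plate. With a hole off its pin the plate rests up to 8 mm higher.
- stage: Fixed black stage, top face 210 (x) x 260 (y) mm, 40 mm above the bench; origin 40 mm below dock. Two firm brass pins, 8 mm in diameter, 8 mm high, tips coned, stand on the top face at x = +38, y = d + 50 and d - 50 mm. d is hand-set, not measured: -12 to +12 mm (dark slots show the range). White drive housing at x = +105 to +150 mm, 45 mm high.
- clip_pivot (a point): Pivot of the steel stage clip, at x = -88, y = +55 mm from dock, 9 mm above the stage's top face, on the underside of the clip's flat arm (14 mm wide, 4 mm thick). The arm swings level about the vertical; it clears the top of a seated plate by 3 mm, but not of an unseated one.
- clip_knob (a point): Centre of the red upright round knob on the clip's arm: 12 mm in diameter, 22 mm high (it stands from 13 to 35 mm above the stage's top face), 62 mm from the pivot.
- clip (a joint): Angle of the clip in rad, friction-held (about 1 N at the knob). At 0 the arm points along the stage's +y, beside the plate (open); as the value grows it turns clockwise seen from above; at 1.57 it points along the stage's +x, over the plate (fully in); stop at 1.6. Starts between 0 and 0.2.
- pad: Fixed dark rubber pad, 150 (x) x 190 (y) x 12 thick mm, on which the plate lies at the start; origin under its centre.
- cap: Bystander: loose steel objective cap, 26 mm in diameter, 26 mm high, standing on the stage's top face near its +x, -y corner; origin at the centre of its underside.
- oil: Bystander: amber bottle, 32 mm in diameter, 70 mm high; origin under its centre.
- slidebox: Bystander: blue slide box, about 92 x 102 x 35 mm; origin under its centre.
- dish: Bystander: closed clear dish, 90 mm in diameter, 16 mm high; origin under its centre.
- objective: Bystander: steel objective lens standing up, 32 mm in diameter, 46 mm high; origin under its centre.
- driver: Bystander: yellow screwdriver, 160 mm long, lying on the bench.
- collar: Bystander: black ring, 56 mm outside diameter, 14 mm high; origin under its centre.
There are look-alikes about, which are no part of the job. Of the things like the plate, leave any that is brown or purple; of the rest the larger one is meant.

How it is judged (in metres and radians):
On the way, in this order (a step that is already met when the one before it is completed fails the run):
1. both holes are over the pins and the plate lies flat on the stage, the clip still out (z of plate_grip in the frame of dock between 0.0235 and 0.0285 m and angle between plate_grip's own z axis and vertical below 0.035 rad and x of plate_grip in the frame of dock between -0.004 and 0.004 m and y of plate_grip in the frame of dock between -0.016 and 0.016 m and angle between the x axis of plate_grip and the x axis of dock, either way round below 0.1 rad and value of joint clip below 0.6 rad), for 0.2 s.
2. the clip is swung in over the seated plate (z of plate_grip in the frame of dock between 0.0235 and 0.0285 m and angle between plate_grip's own z axis and vertical below 0.035 rad and x of plate_grip in the frame of dock between -0.004 and 0.004 m and y of plate_grip in the frame of dock between -0.016 and 0.016 m and angle between the x axis of plate_grip and the x axis of dock, either way round below 0.1 rad and value of joint clip above 1.3 rad), for 0.2 s.
At the end, for the whole second after the job is handed in: The plate is at rest flat on the stage (plate_grip 26 mm above dock, within 2.5 mm; tilt under 2 degrees; within 4 mm of dock along the stage's x and 16 mm along its y, 0.1 rad in yaw), which is only so with both holes over the pins; the clip stands in over it (joint above 1.3 rad); all let go (all of step 2 and linear speed of plate below 0.01 m/s); the robot touches nothing.
It fails at once if the plate is dropped: it falls freely by more than about 18 mm (faster than 0.6 m/s) (linear speed of plate above 0.6 m/s and not (contact force between the fingers and plate above 0.5 N)).
It fails at once if the plate is pressed or knocked on the stage or its pins with more than 60 N (contact force between plate and stage above 60 N).
It fails at once if a bystander is moved by more than 15 mm (distance of any of cap, oil, slidebox, dish, objective, driver, collar from where it was at the start of the episode above 0.015 m).
It also fails if it takes over 72 s, if anything falls off the work surface, if the arm or the gripper's body presses on something with over 40 N, if the wrist force passes 120 N, or if a joint passes its speed limit or range.

## Working session

There is one attempt and no reset: what is moved stays moved. The work goes in short steps, Python scripts to look and compute and a tool call to move; the robot and the scene stay as the last step left them, time stands still between calls to the robot, and variables do not carry over. Pictures are saved under pics/ and viewed, at most 10 in all, crops included, and the job is handed in when it is done.

Besides the shell and the picture viewer there is one more tool, called after ">>>" by a JSON object that holds its "fn" and its "kwargs". move_arm: Moves the arm, as the interface text tells. Its arguments: {"type":"object","properties":{"plan":{"type":"array","items":{"type":"array"}}},"required":["plan"]}

```bash
ls; mkdir -p pics
python3 - <<'E'
from cell import readout, eyes
import cv2,numpy as np
for n in ("scene","top"):
    p=eyes.read_camera(n); cv2.imwrite(f"pics/{n}0.png",p["img"][:,:,::-1])
    print(n,p["K"],p["dist"],p["extrinsics"])
    for k in ("plate","stage","clip_knob","pad","cap"):
        print(k,[(np.round(d["uv"]),round(d["score"],2),int(d["mask"].sum())) for d in eyes.cut_out(p,k)])
print(readout.state())
E
```

```text
pics
scene [[374.6177681    0.         252.29906226]
 [  0.         374.6177681  191.6201144 ]
 [  0.           0.           1.        ]] [-0.05603296  0.          0.          0.          0.        ] [[-5.87945153e-01 -6.20378377e-01  5.19086858e-01  1.09703654e+03]
 [ 8.08876466e-01 -4.55882173e-01  3.71335841e-01  3.57608761e+02]
 [ 6.27371867e-03  6.38202251e-01  7.69843184e-01  9.86138881e+02]
 [ 0.00000000e+00  0.00000000e+00  0.00000000e+00  1.00000000e+00]]
plate [(array([274., 185.]), 0.93, 529), (array([200., 135.]), 0.75, 743), (array([136., 144.]), 0.56, 305)]
stage [(array([308., 265.]), 0.74, 6806), (array([142., 178.]), 0.61, 430), (array([391., 337.]), 0.47, 1686)]
clip_knob [(array([308., 263.]), 0.64, 6687), (array([358., 252.]), 0.51, 170)]
pad [(array([214., 214.]), 0.79, 1156)]
cap []
top [[378.66254071   0.         255.16012463]
 [  0.         378.66254071 190.0120826 ]
 [  0.           0.           1.        ]] [-0.04358444  0.          0.          0.          0.        ] [[ 1.63482427e-03  9.93190549e-01 -1.16489742e-01  3.67745576e+02]
 [-9.99891966e-01 -7.812
[... 549 characters left out ...]
), (array([286., 176.]), 0.51, 877)]
{'t': 0.6, 'joints': array([ 1.15339707e+00,  4.90914613e-01,  1.55891139e+00, -1.88364222e-05,
        1.09173569e+00, -1.05590784e-01]), 'qvel': array([ 0.00076006, -0.00119928, -0.00226612, -0.00145822, -0.00060182,
       -0.00135658]), 'tau': array([ 5.87570253e-05, -6.12202406e+01, -2.58367503e+01,  6.93718088e-02,
        4.44248272e-02,  1.26483280e-05]), 'eef_pos': array([191.71577314, 594.87178805, 214.64793186]), 'tcp_rot': array([3.14156363e+00, 1.98864325e-05, 2.82979286e+00]), 'ft_force': array([ 0.30188185, -1.19118661,  1.17828732]), 'moment': array([ 0.02958266, -0.01609639,  0.02875434]), 'grip_force': 0.0, 'opening': 0.9980061617945873}
```

Run:
```python
import cv2
a=cv2.imread("pics/top0.png")[100:320,90:460]
cv2.imwrite("pics/top0b.png",cv2.resize(a,None,fx=2.16,fy=2.16,interpolation=cv2.INTER_CUBIC))
```

```text
(no output)
```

View pics/top0b.png

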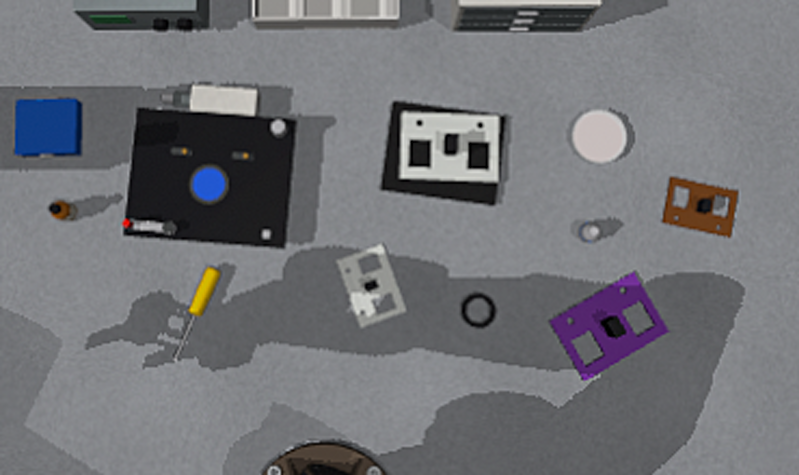

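View pics/scene0.png

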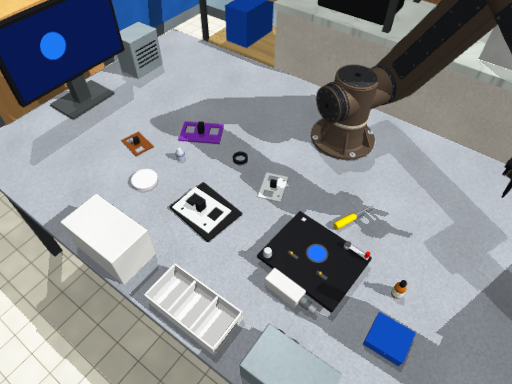

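The top view shows the aluminium plate on the pad at about (298,168), with its holes towards +x. The stage is at about (187,182), with brass pins near (173,170) and (201,172). The clip is open, its red knob at (149,203). The small grey plate and the brown and purple ones are look-alikes.

```bash
cat > h.py <<'E'
import cv2,numpy as np
from cell import readout, eyes
def ray(p,uv):
    uv=np.asarray(uv,float).reshape(-1,1,2)
    n=cv2.undistortPoints(uv,p["K"],np.array(p["dist"])).reshape(-1,2)
    d=np.c_[n[:,0],-n[:,1],-np.ones(len(n))]@p["extrinsics"][:3,:3].T
    return p["extrinsics"][:3,3],d
def plane(p,uv,z):
    o,d=ray(p,uv); return o+d*((z-o[2])/d[:,2])[:,None]
def proj(p,P):
    E=np.linalg.inv(p["extrinsics"]); c=np.asarray(P,float)@E[:3,:3].T+E[:3,3]
    c=c*[1,-1,-1]; return cv2.projectPoints(c,np.zeros(3),np.zeros(3),p["K"],np.array(p["dist"]))[0].reshape(-1,2)
def rect(p,mask,z):
    "min-area rectangle, in world mm on plane z"
    c=max(cv2.findContours(mask.astype(np.uint8),0,2)[0],key=cv2.contourArea).reshape(-1,2)
    w=plane(p,c,z)[:,:2].astype(np.float32); return cv2.minAreaRect(w)
E
python3 - <<'E'
from h import *
p=eyes.read_camera("top"); im=p["img"].astype(int); g=im.mean(2)
m=np.zeros(g.shape,bool); m[145:190,268:328]=1
print("plate",rect(p,m&(g>140),18))
m=np.zeros(g.shape,bool); m[148:217,144:230]=1
print("stage bright-filled",rect(p,m&(g<45),40))
sat=im.max(2)-im.min(2)
# handle of plate (dark, inside)
h=np.zeros(g.shape,bool); h[158:175,291:305]=1; ys,xs=np.where(h&(g<60)); print("handle px",xs.mean(),ys.mean(),xs.min(),xs.max(),ys.min(),ys.max(),plane(p,[[xs.mean(),ys.mean()]],48))
red=(im[...,0]>120)&(im[...,1]<70)&(im[...,2]<70); ys,xs=np.where(red&m); print("knob",xs.mean(),ys.mean(),plane(p,[[xs.mean(),ys.mean()]],68))
for nm,x0,x1,y0,y1 in (("pinA",165,180,164,176),("pinB",194,208,164,178)):
    w=np.clip((im[...,0]-im[...,2])[y0:y1,x0:x1]-25,0,None)
    ys,xs=np.mgrid[y0:y1,x0:x1]; u=[(w*xs).sum()/w.sum(),(w*ys).sum()/w.sum()]; print(nm,u,w.max(),plane(p,[u],45))
a=p["img"][140:222,135:245,::-1]; b=p["img"][140:222,255:340,::-1]
cv2.imwrite("pics/z1.png",cv2.resize(a,None,fx=7,fy=7,interpolation=cv2.INTER_CUBIC))
q=eyes.read_camera("scene"); im=q["img"].astype(int)
cv2.imwrite("pics/z2.png",cv2.resize(q["img"][205:310,250:380,::-1],None,fx=5.5,fy=5.5,interpolation=cv2.INTER_CUBIC))
E
```

```text
plate ((603.7110595703125, -201.96755981445312), (158.92149353027344, 111.20281219482422), 88.9035873413086)
stage bright-filled ((550.6785888671875, 186.510498046875), (260.2360534667969, 207.72384643554688), 85.54268646240234)
handle px 298.48148148148147 166.1851851851852 296 301 162 171 [[ 602.64118709 -202.23561157   48.        ]]
knob 148.0 203.0 [[472.76190684 311.82432013  68.        ]]
pinA [np.float64(174.97448979591837), np.float64(169.53826530612244)] 105 [[591.86780705 227.73165567  45.        ]]
pinB [np.float64(203.3198992443325), np.float64(171.65491183879092)] 99 [[584.23218201 128.2535246   45.        ]]
```

View pics/z1.png

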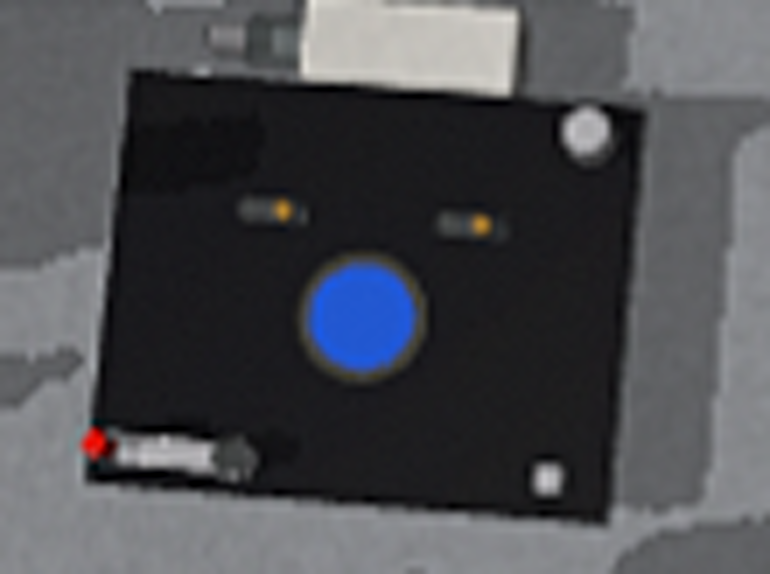

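View pics/z2.png

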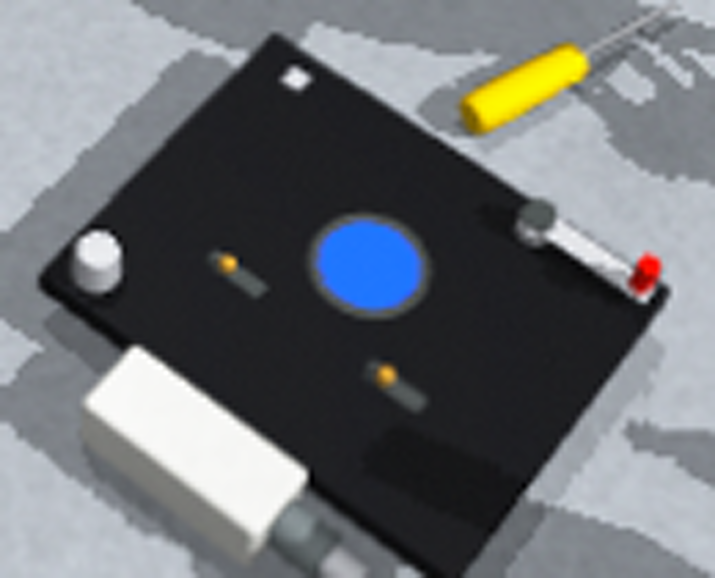

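The z1 crop shows pin A at about (175.0,169.5) and pin B at (203.3,171.7), which are 99.8 mm apart against the stated 100. That gives a stage yaw of about -4.4° and d of about -5.6 mm. The knob is at (148,203). The z2 view agrees. I'll start moving.

>>> {"fn": "move_arm", "kwargs": {"plan": [[[0,0,75],[-0.506,-0.305,0],1],[[0,0,75],[-0.506,-0.305,0],1],[[0,0,75],[-0.506,-0.305,0],1],[[0,0,75],[-0.506,-0.305,0],1],[[0,0,75],[-0.506,-0.305,0],1]]}}

```text
t: 1.32
eef_pos: [398.1, 357.7, 214.9]
tcp_rot: [3.141, -0.0, 1.886]
ft_force: [-0.1, 0.4, -0.3]
opening: 1.002
grip_force: 0.0
```

```bash
cat >> h.py <<'E'
from scipy.spatial.transform import Rotation as Ro
def tool_y():
    R=Ro.from_euler("xyz",readout.state()["tcp_rot"]).as_matrix(); return R,np.degrees(np.arctan2(R[1,1],R[0,1]))
def go(x,y,z,ang):
    "turn (deg) and shift (m) in tool axes to reach a world TCP with tool y at ang deg, pointing down"
    s=readout.state(); R,a=tool_y(); an=np.radians(ang)
    G=np.array([[-np.sin(an),np.cos(an),0],[np.cos(an),np.sin(an),0],[0,0,-1]]).T
    print("at",np.round(s["eef_pos"],1),"yang",round(a,2),"turn",np.round(np.degrees(Ro.from_matrix(R.T@G).as_rotvec()),2),"shift",np.round(R.T@(np.array([x,y,z])-s["eef_pos"])/1000,4))
E
python3 - <<'E'
from h import *
go(603,-202,120,-2)
p=eyes.read_camera("top"); g=p["img"].mean(2)
m=np.zeros(g.shape,bool); m[145:190,268:328]=1; m&=g>140
def fit(pts): 
    w=plane(p,pts,18)[:,:2]; vx,vy,x,y=cv2.fitLine(w.astype(np.float32),cv2.DIST_HUBER,0,.01,.01).ravel(); return np.degrees(np.arctan2(vy,vx))%180,(x,y)
cols=range(282,318)
print("top",fit([[c,np.where(m[:,c])[0].min()-.5] for c in cols])," bot",fit([[c,np.where(m[:,c])[0].max()+.5] for c in cols]))
rows=range(158,178)
print("left",fit([[np.where(m[r])[0].min()-.5,r] for r in rows])," right",fit([[np.where(m[r])[0].max()+.5,r] for r in rows]))
E
```

```text
at [398.1 357.7 214.9] yang 18.07 turn [ 4.000e-02 -2.000e-02  2.007e+01] shift [-0.5956  0.0211  0.0947]
top (np.float32(89.96235), (np.float32(686.6572), np.float32(-201.32657)))  bot (np.float32(87.79968), (np.float32(550.795), np.float32(-214.5035)))
left (np.float32(29.057173), (np.float32(604.31067), np.float32(-112.327324)))  right (np.float32(178.91159), (np.float32(603.3705), np.float32(-279.65186)))
```

>>> {"fn": "move_arm", "kwargs": {"plan": [[[0,0,20],[-0.596,0.021,0.06],1],[[0,0,20],[-0.596,0.021,0.06],1],[[0,0,20],[-0.596,0.021,0.06],1],[[0,0,20],[-0.596,0.021,0.06],1],[[0,0,20],[-0.596,0.021,0.06],1]]}}

```text
t: 2.0
eef_pos: [506.1, 66.0, 183.4]
tcp_rot: [3.141, -0.0, 1.543]
ft_force: [-0.4, -0.2, 0.1]
opening: 1.001
grip_force: 0.0
```

```bash
python3 -c "
from h import *
go(603,-202,90,-1.5)"
```

```text
at [506.1  66.  183.4] yang -1.57 turn [ 0.05 -0.01 -0.07] shift [-0.2652  0.1041  0.0935]
```

>>> {"fn": "move_arm", "kwargs": {"plan": [[[0,0,0],[-0.265,0.104,0.0935],1],[[0,0,0],[-0.265,0.104,0.0935],1],[[0,0,0],[-0.265,0.104,0.0935],1],[[0,0,0],[-0.265,0.104,0.0935],1],[[0,0,0],[-0.265,0.104,0.0935],1]]}}

```text
t: 2.62
eef_pos: [602.6, -202.2, 88.9]
tcp_rot: [-3.142, -0.0, 1.542]
ft_force: [0.3, -0.1, 0.4]
opening: 1.001
grip_force: 0.0
```

Run:
```python
from h import *
go(603,-202,24,-1.5)
p=eyes.read_camera("scene"); cv2.imwrite("pics/s1.png",cv2.resize(p["img"][130:270,120:300,::-1],None,fx=4,fy=4,interpolation=cv2.INTER_CUBIC))
```

```text
at [ 602.6 -202.2   88.9] yang -1.63 turn [-0.   -0.01 -0.13] shift [0.0002 0.0004 0.0649]
```

View pics/s1.png

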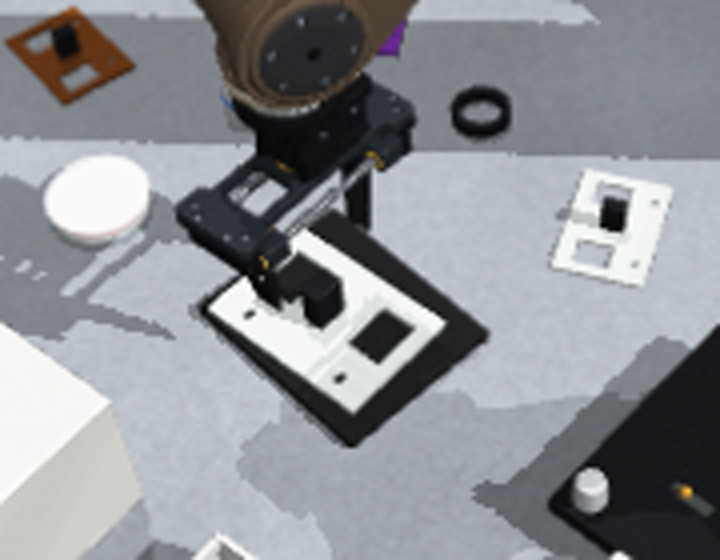

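The picture shows the open fingers straddling the black handle at about (315,290) in the crop, so I can go down and grip.

>>> {"fn": "move_arm", "kwargs": {"plan": [[[0,0,0],[0,0,0.03],1],[[0,0,0],[0,0,0.055],1],[[0,0,0],[0,0,0.065],1],[[0,0,0],[0,0,0.065],1],[[0,0,0],[0,0,0.065],-1]]}}

```text
t: 3.3
eef_pos: [602.7, -200.0, 25.8]
tcp_rot: [3.14, 0.0, 1.543]
ft_force: [-0.2, -0.2, 0.8]
opening: 0.941
grip_force: 0.0
```

>>> {"fn": "move_arm", "kwargs": {"plan": [[[0,0,0],[0,0,0],-1],[[0,0,0],[0,0,0],-1],[[0,0,0],[0,0,0],-1],[[0,0,0],[0,0,0],-1],[[0,0,0],[0,0,0],-1]]}}

```text
t: 3.92
eef_pos: [602.2, -199.9, 24.8]
tcp_rot: [3.142, -0.0, 1.543]
ft_force: [0.4, -0.3, 0.3]
opening: 0.43
grip_force: 0.0
```

>>> {"fn": "move_arm", "kwargs": {"plan": [[[0,0,0],[0,0,0],-1],[[0,0,0],[0,0,0],-1],[[0,0,0],[0,0,0],-1],[[0,0,0],[0,0,0],-1]]}}

```text
t: 4.42
eef_pos: [602.1, -199.8, 24.8]
tcp_rot: [-3.141, -0.0, 1.543]
ft_force: [-0.6, -0.5, 1.7]
opening: 0.312
grip_force: 30.0
```

>>> {"fn": "move_arm", "kwargs": {"plan": [[[0,0,0],[0,0,-0.02],-1],[[0,0,0],[0,0,-0.05],-1],[[0,0,0],[0,0,-0.09],-1],[[0,0,0],[0,0,-0.1],-1],[[0,0,0],[0,0,-0.1],-1]]}}

```text
t: 5.05
eef_pos: [602.3, -199.8, 125.3]
tcp_rot: [3.14, 0.0, 1.543]
ft_force: [-1.5, 0.3, -2.0]
opening: 0.314
grip_force: 30.0
```

Run:
```python
from h import *
go(550.2,180.9,120,-4.4)
p=eyes.read_camera("scene"); cv2.imwrite("pics/s2.png",cv2.resize(p["img"][110:250,120:300,::-1],None,fx=4,fy=4,interpolation=cv2.INTER_CUBIC))
```

```text
at [ 602.3 -199.8  125.3] yang -1.58 turn [0.06 0.02 2.82] shift [ 0.3792 -0.0625  0.0051]
```

View pics/s2.png

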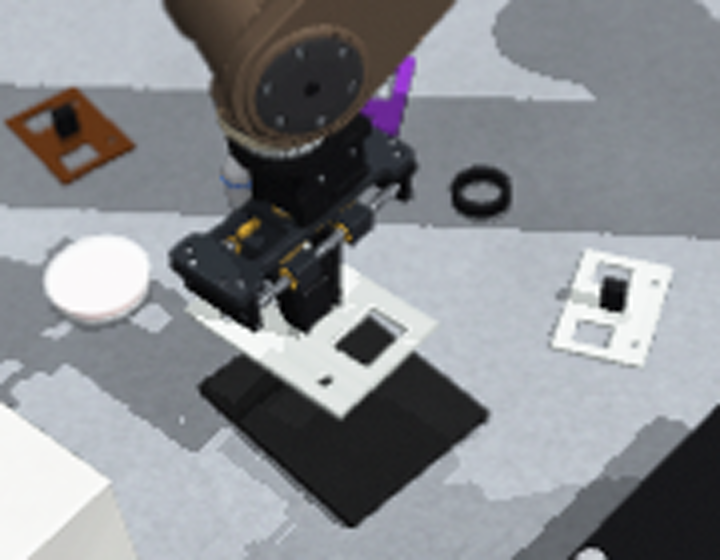

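The plate is held level and is clear of the pad. Next is the carry to the stage.

>>> {"fn": "move_arm", "kwargs": {"plan": [[[0,0,1],[0.05,-0.008,0],-1],[[0,0,2],[0.105,-0.017,0],-1],[[0,0,2.8],[0.16,-0.026,0],-1],[[0,0,2.8],[0.215,-0.035,0],-1],[[0,0,2.8],[0.265,-0.043,0],-1]]}}

```text
t: 5.72
eef_pos: [565.4, 68.0, 123.4]
tcp_rot: [-3.139, 0.0, 1.495]
ft_force: [1.1, -0.1, -2.2]
opening: 0.314
grip_force: 30.0
```

```bash
python3 -c "
from h import *
go(549.5,183,90,-4.4)"
```

```text
at [565.4  68.  123.4] yang -4.37 turn [-0.14  0.    0.03] shift [ 0.1134 -0.0246  0.0334]
```

>>> {"fn": "move_arm", "kwargs": {"plan": [[[0,0,0],[0.04,-0.009,0.01],-1],[[0,0,0],[0.08,-0.017,0.02],-1],[[0,0,0],[0.107,-0.023,0.0334],-1],[[0,0,0],[0.113,-0.0246,0.0334],-1],[[0,0,0],[0.113,-0.0246,0.0334],-1]]}}

```text
t: 6.35
eef_pos: [550.4, 180.5, 90.9]
tcp_rot: [-3.141, 0.0, 1.495]
ft_force: [0.0, -0.4, -1.8]
opening: 0.315
grip_force: 30.0
```

Run:
```python
from h import *
go(549.5,183,64,-4.4)
p=eyes.read_camera("scene"); q=eyes.read_camera("top")
a=cv2.resize(p["img"][190:310,240:390,::-1],(525,420),interpolation=cv2.INTER_CUBIC)
b=cv2.resize(q["img"][140:222,195:150:-1][:,::-1,::-1] if 0 else q["img"][145:215,150:225,::-1],(270,252),interpolation=cv2.INTER_CUBIC)
c=np.zeros((420,800,3),np.uint8); c[:,:525]=a; c[:252,530:]=b; cv2.imwrite("pics/s3.png",c)
```

```text
at [550.4 180.5  90.9] yang -4.35 turn [-0.06  0.02  0.05] shift [ 0.0024 -0.0011  0.0269]
```

View pics/s3.png

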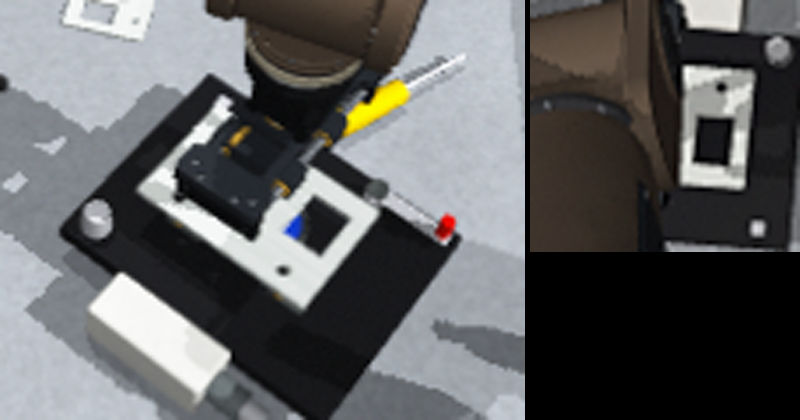

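The plate hovers over the stage. One hole shows in the top inset at pixel (203.1,169.2) and the other in the scene view at (320.4,266.6). I'll check both against the pins.

Run:
```python
from h import *
q=eyes.read_camera("top"); p=eyes.read_camera("scene"); s=readout.state()["eef_pos"]; print(s)
def dark(p,u,v,r=4):
    g=p["img"].mean(2)[v-r:v+r+1,u-r:u+r+1]; w=np.clip(150-g,0,None); ys,xs=np.mgrid[v-r:v+r+1,u-r:u+r+1]; return [(w*xs).sum()/w.sum(),(w*ys).sum()/w.sum()]
a=np.radians(-4.4); X=np.array([np.cos(a),np.sin(a)]);Y=np.array([-np.sin(a),np.cos(a)])
for n,pp,u,v,r,sg,pin in (("top",q,203,169,4,-1,(584.23,128.25)),("scene",p,320,266,3,1,(591.87,227.73))):
    c=dark(pp,u,v,r); w=plane(pp,[c],s[2]-12.8+4)[0,:2]
    e=w-s[:2]; print(n,c,w,"hole rel TCP in plate axes",e@X-38,e@Y-50*sg,"pin minus hole",(pin-w)@X,(pin-w)@Y)
# pins by the scene picture stored earlier
im=cv2.imread("pics/scene0.png")[:,:,::-1].astype(int)
for x0,x1,y0,y1 in ((312,328,266,280),(283,300,247,260)):
    w=np.clip((im[...,0]-im[...,2])[y0:y1,x0:x1]-30,0,None); ys,xs=np.mgrid[y0:y1,x0:x1]; u=[(w*xs).sum()/w.sum(),(w*ys).sum()/w.sum()]; print("pin scene",u,plane(p,[u],45))
```

```text
[550.92847084 179.82944519  91.67786394]
top [np.float64(202.74733517568094), np.float64(168.71377812870114)] [587.98615336 124.54937615] hole rel TCP in plate axes 3.1894975222203925 -2.274115589433869 pin minus hole -4.028991315394698 3.4015487611201802
scene [np.float64(319.96947004608296), np.float64(266.6589861751152)] [592.62792839 223.76649822] hole rel TCP in plate axes 0.20575090509098004 -2.993298492696219 pin minus hole -1.05977058930755 3.8936728308054427
pin scene [np.float64(319.8381374722838), np.float64(272.66629711751665)] [[588.04541484 227.15528685  45.        ]]
pin scene [np.float64(291.10275689223056), np.float64(252.44110275689223)] [[580.46699009 127.76793812  45.        ]]
```

>>> {"fn": "move_arm", "kwargs": {"plan": [[[0,0,0],[0.0032,-0.0025,0.01],-1],[[0,0,0],[0.0032,-0.0025,0.02],-1],[[0,0,0],[0.0032,-0.0025,0.026],-1],[[0,0,0],[0.0032,-0.0025,0.027],-1],[[0,0,0],[0.0032,-0.0025,0.027],-1]]}}

```text
t: 7.18
eef_pos: [548.4, 184.1, 64.4]
tcp_rot: [3.142, -0.0, 1.494]
ft_force: [-0.4, -0.2, -3.1]
opening: 0.313
grip_force: 30.0
```

>>> {"fn": "move_arm", "kwargs": {"plan": [[[0,0,0],[0,0,0.001],-1],[[0,0,0],[0,0,0.002],-1],[[0,0,0],[0,0,0.003],-1],[[0,0,0],[0,0,0.003],-1]]}}

```text
t: 7.68
eef_pos: [548.3, 184.1, 61.4]
tcp_rot: [-3.141, -0.0, 1.494]
ft_force: [-0.6, -0.7, -2.8]
opening: 0.315
grip_force: 30.0
```

>>> {"fn": "move_arm", "kwargs": {"plan": [[[0,0,0],[0,0,0.0007],-1],[[0,0,0],[0,0,0.0014],-1],[[0,0,0],[0,0,0.0014],-1]]}}

```text
t: 8.05
eef_pos: [548.3, 184.1, 60.0]
tcp_rot: [-3.142, -0.0, 1.494]
ft_force: [1.1, -0.8, -2.4]
opening: 0.313
grip_force: 30.0
```

>>> {"fn": "move_arm", "kwargs": {"plan": [[[0,0,0],[0,0,0.0005],-1],[[0,0,0],[0,0,0.001],-1],[[0,0,0],[0,0,0.001],-1]]}}

```text
t: 8.43
eef_pos: [548.4, 184.1, 59.2]
tcp_rot: [3.141, -0.0, 1.494]
ft_force: [-0.5, 0.5, 0.0]
opening: 0.317
grip_force: 30.0
```

>>> {"fn": "move_arm", "kwargs": {"plan": [[[0,0,0],[0,0,0.0005],-1],[[0,0,0],[0,0,0.0005],-1],[[0,0,0],[0,0,0.0005],-1]]}}

```text
t: 8.8
eef_pos: [548.2, 184.0, 58.4]
tcp_rot: [-3.141, 0.0, 1.494]
ft_force: [-0.5, -1.3, -1.5]
opening: 0.315
grip_force: 30.0
```

```bash
python3 -c "
from h import *
s=readout.state();print(s['eef_pos'],s['tcp_rot'],s['ft_force'],s['moment'],tool_y()[1])"
```

```text
[548.15247897 184.03570779  58.41195543] [-3.14101953e+00  1.70473115e-04  1.49436106e+00] [-0.45744403 -1.27165536 -1.46414984] [-0.44064272  0.32061754 -0.05572343] -4.37942353273985
```

>>> {"fn": "move_arm", "kwargs": {"plan": [[[0,0,0],[0,0,0.0005],-1],[[0,0,0],[0,0,0.001],-1],[[0,0,0],[0,0,0.001],-1]]}}

```text
t: 9.18
eef_pos: [548.1, 184.0, 57.5]
tcp_rot: [-3.141, 0.0, 1.494]
ft_force: [-2.7, -3.2, -0.3]
opening: 0.316
grip_force: 30.0
```

```bash
python3 -c "
from h import *
s=readout.state();print(s['eef_pos'],s['tcp_rot'],s['ft_force'],s['moment'],tool_y()[1])"
```

```text
[548.14954973 184.03362847  57.47304948] [-3.14110036e+00  1.46959558e-04  1.49436948e+00] [-2.68671484 -3.16716049 -0.3193334 ] [-0.58119759  0.55486977 -0.01248188] -4.378939805188149
```

Side force is building towards -x and -y, so the holes are riding on the pin cones. I'll follow the force.

>>> {"fn": "move_arm", "kwargs": {"plan": [[[0,0,0],[-0.0005,-0.0005,0],-1],[[0,0,0],[-0.001,-0.0008,0],-1],[[0,0,0],[-0.001,-0.0008,0.0005],-1],[[0,0,0],[-0.001,-0.0008,0.001],-1],[[0,0,0],[-0.001,-0.0008,0.001],-1]]}}

```text
t: 9.8
eef_pos: [547.5, 183.3, 56.5]
tcp_rot: [3.141, -0.0, 1.494]
ft_force: [0.1, 0.3, -1.7]
opening: 0.313
grip_force: 30.0
```

```bash
python3 -c "
from h import *
s=readout.state();print(s['eef_pos'],s['tcp_rot'],s['ft_force'],s['moment'],tool_y()[1])"
```

```text
[547.544139   183.25321551  56.51711834] [ 3.14147642e+00 -1.35318645e-04  1.49438937e+00] [ 0.08798041  0.34835127 -1.70203687] [-0.13127005  0.0835057  -0.04101573] -4.377797302099193
```

Forces are back to nothing and the plate is lower. I'll keep lowering it.

>>> {"fn": "move_arm", "kwargs": {"plan": [[[0,0,0],[0,0,0.0007],-1],[[0,0,0],[0,0,0.0014],-1],[[0,0,0],[0,0,0.002],-1],[[0,0,0],[0,0,0.002],-1]]}}

```text
t: 10.3
eef_pos: [547.5, 183.2, 54.5]
tcp_rot: [-3.142, -0.0, 1.494]
ft_force: [-0.4, -0.3, -2.3]
opening: 0.314
grip_force: 30.0
```

>>> {"fn": "move_arm", "kwargs": {"plan": [[[0,0,0],[0,0,0.0005],-1],[[0,0,0],[0,0,0.001],-1],[[0,0,0],[0,0,0.001],-1]]}}

```text
t: 10.68
eef_pos: [547.5, 183.2, 53.5]
tcp_rot: [-3.142, -0.0, 1.494]
ft_force: [0.4, 0.7, -2.0]
opening: 0.316
grip_force: 30.0
```

```bash
python3 -c "
from h import *
s=readout.state();print(s['eef_pos'],s['tcp_rot'],s['ft_force'],s['moment'],tool_y()[1])"
```

```text
[547.49228081 183.20526153  53.50349625] [-3.14154593e+00 -7.30610980e-05  1.49433053e+00] [ 0.40709968  0.68072792 -2.01523199] [-0.12787479  0.04986336  0.03985618] -4.381167359800246
```

>>> {"fn": "move_arm", "kwargs": {"plan": [[[0,0,0],[0,0,0.0004],-1],[[0,0,0],[0,0,0.0007],-1],[[0,0,0],[0,0,0.0007],-1]]}}

```text
t: 11.05
eef_pos: [547.5, 183.2, 52.8]
tcp_rot: [-3.142, -0.0, 1.494]
ft_force: [0.4, 0.2, -1.8]
opening: 0.311
grip_force: 30.0
```

>>> {"fn": "move_arm", "kwargs": {"plan": [[[0,0,0],[0,0,0.0004],-1],[[0,0,0],[0,0,0.0004],-1],[[0,0,0],[0,0,0.0004],-1]]}}

```text
t: 11.42
eef_pos: [547.5, 183.2, 52.8]
tcp_rot: [3.141, -0.0, 1.494]
ft_force: [-1.6, -0.4, 5.0]
opening: 0.315
grip_force: 30.0
```

Contact came at TCP z 52.8, exactly the seated height. I'll release.

>>> {"fn": "move_arm", "kwargs": {"plan": [[[0,0,0],[0,0,-0.0003],0.2],[[0,0,0],[0,0,-0.0003],0.2],[[0,0,0],[0,0,-0.0003],0.2],[[0,0,0],[0,0,-0.0003],0.2],[[0,0,0],[0,0,-0.0003],0.2]]}}

```text
t: 12.05
eef_pos: [547.5, 183.2, 52.7]
tcp_rot: [-3.142, -0.0, 1.494]
ft_force: [0.8, 0.5, -0.1]
opening: 0.602
grip_force: 0.0
```

>>> {"fn": "move_arm", "kwargs": {"plan": [[[0,0,0],[0,0,-0.02],0.2],[[0,0,0],[0,0,-0.06],0.2],[[0,0,0],[0,0,-0.1],-1],[[0,0,0],[0,0,-0.1],-1],[[0,0,0],[0,0,-0.1],-1]]}}

```text
t: 12.68
eef_pos: [547.2, 183.1, 152.2]
tcp_rot: [-3.141, 0.0, 1.494]
ft_force: [-0.2, -0.9, -0.5]
opening: 0.342
grip_force: 0.0
```

Run:
```python
from h import *
# stage frame (robot-corrected): plate centre ~ TCP; clip pivot from dock
p=eyes.read_camera("scene"); cv2.imwrite("pics/s4.png",cv2.resize(p["img"][205:310,250:380,::-1],None,fx=5.5,fy=5.5,interpolation=cv2.INTER_CUBIC))
im=p["img"].astype(int); red=(im[...,0]>120)&(im[...,1]<70)&(im[...,2]<70); red[:,:330]=0
ys,xs=np.where(red); print(len(xs)); k=plane(p,[[xs.mean(),ys.mean()]],64)[0]; print("knob scene",k)
a=np.radians(-4.4); X=np.array([np.cos(a),np.sin(a)]);Y=np.array([-np.sin(a),np.cos(a)])
dock=np.array([550.7,186.5]); piv=dock-88*X+55*Y
for k in (k[:2],np.array([472.8,311.8])): d=k-piv; print("piv",piv,"r",np.hypot(*d),"ang from +y cw",np.arctan2(d@X,d@Y),"stage",(k-dock)@X,(k-dock)@Y)
go(*(dock-110*X+112*Y),130,-4.4); print(dock-110*X+112*Y,readout.state()["opening"])
```

```text
27
knob scene [476.080589   327.24289769  64.        ]
piv [467.17890435 248.08917585] r 79.6526940625191 ang from +y cw 0.03519568728780371 stage -85.1971474377009 134.60336480910388
piv [467.17890435 248.08917585] r 63.958313224068014 ang from +y cw 0.011205914303938651 stage -87.28330362276749 118.95429756295394
at [547.  183.1 151.7] yang -4.38 turn [-0.09  0.02  0.02] shift [ 0.1157 -0.1065  0.0219]
[449.61672841 306.60900134] 0.2987653278717133
```

View pics/s4.png

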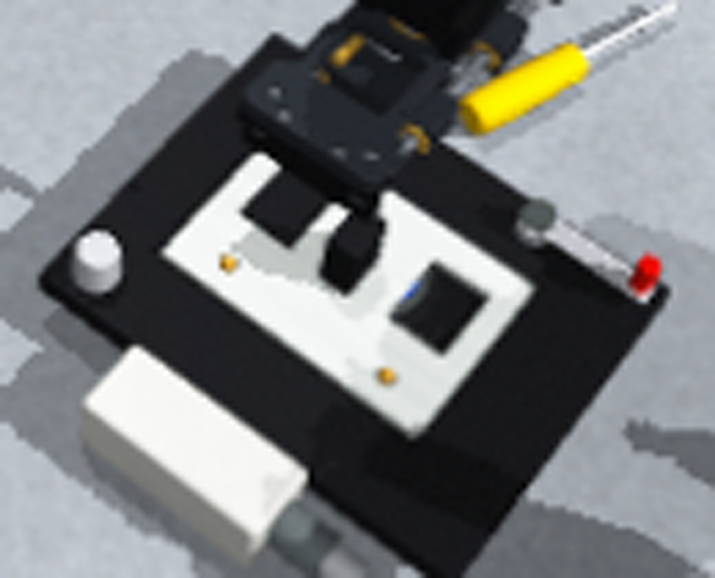

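The plate is seated, with both brass pins showing through the holes at crop (228,262) and (387,375). I'll loosely straddle the knob and sweep it round, without gripping.

>>> {"fn": "move_arm", "kwargs": {"plan": [[[0,0,0],[0.045,-0.032,0],-0.4],[[0,0,0],[0.09,-0.063,0],-0.4],[[0,0,0],[0.122,-0.0855,0.03],-0.4],[[0,0,0],[0.122,-0.0855,0.065],-0.4],[[0,0,0],[0.122,-0.0855,0.065],-0.4]]}}

```text
t: 13.35
eef_pos: [469.9, 310.9, 85.0]
tcp_rot: [-3.136, 0.003, 1.495]
ft_force: [0.7, 0.5, 1.0]
opening: 0.299
grip_force: 0.0
```

Run:
```python
from h import *
go(471,311.5,57,-4.4)
p=eyes.read_camera("scene"); q=eyes.read_camera("top"); c=np.zeros((420,800,3),np.uint8)
c[:,:400]=cv2.resize(p["img"][210:280,320:387,::-1],(400,420),interpolation=cv2.INTER_CUBIC); c[:,400:]=cv2.resize(q["img"][160:230,120:187,::-1],(400,420),interpolation=cv2.INTER_CUBIC); cv2.imwrite("pics/s5.png",c); print(readout.state()["opening"])
```

```text
at [469.9 310.9  85. ] yang -4.33 turn [-0.3   0.18  0.07] shift [0.0007 0.0012 0.028 ]
0.2998247620258959
```

View pics/s5.png

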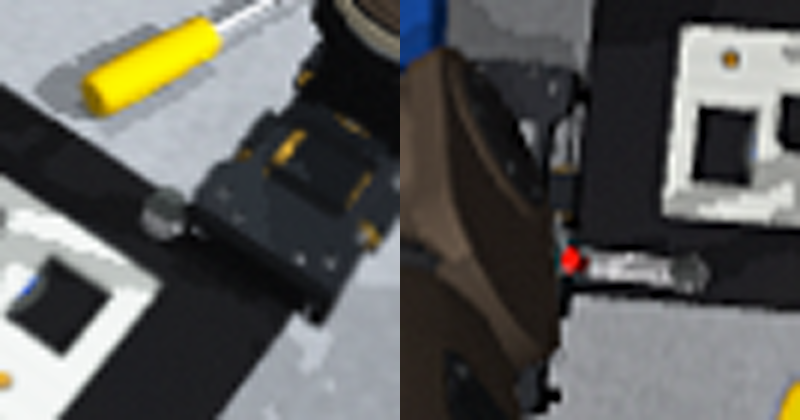

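The knob at top pixel (148.5,203) sits within about 3 mm of the projected TCP, so I'll descend carefully.

>>> {"fn": "move_arm", "kwargs": {"plan": [[[0,0,0],[0.0007,0.0015,0.007],-0.4],[[0,0,0],[0.0007,0.0015,0.012],-0.4],[[0,0,0],[0.0007,0.0015,0.014],-0.4]]}}

```text
t: 13.82
eef_pos: [473.2, 311.8, 73.7]
tcp_rot: [3.142, -0.0, 1.494]
ft_force: [-0.7, 0.5, -0.7]
opening: 0.302
grip_force: 0.0
```

>>> {"fn": "move_arm", "kwargs": {"plan": [[[0,0,0],[0,0,0.005],-0.4],[[0,0,0],[0,0,0.01],-0.4],[[0,0,0],[0,0,0.013],-0.4],[[0,0,0],[0,0,0.013],-0.4]]}}

```text
t: 14.32
eef_pos: [473.0, 311.9, 60.5]
tcp_rot: [-3.141, 0.0, 1.494]
ft_force: [-0.9, 0.0, 0.0]
opening: 0.297
grip_force: 0.0
```

>>> {"fn": "move_arm", "kwargs": {"plan": [[[0,0,9],[-0.0008,0.0097,0.0025],-0.4],[[0,0,18],[-0.003,0.0192,0.0025],-0.4],[[0,0,27],[-0.0068,0.0281,0.0025],-0.4],[[0,0,36],[-0.0118,0.0364,0.0025],-0.4],[[0,0,45],[-0.0182,0.0438,0.0025],-0.4]]}}

```text
t: 14.95
eef_pos: [515.4, 290.3, 58.3]
tcp_rot: [-3.141, 0.0, 0.704]
ft_force: [-0.8, 0.9, 0.4]
opening: 0.305
grip_force: 0.6
```

Run:
```python
from h import *
q=eyes.read_camera("top"); s=readout.state(); print(s["eef_pos"],tool_y()[1],s["ft_force"],s["joints"][5])
im=q["img"].astype(int); red=(im[...,0]>120)&(im[...,1]<70)&(im[...,2]<70); red[:150]=0;red[220:]=0;red[:,:135]=0;red[:,230:]=0
ys,xs=np.where(red); print(len(xs), plane(q,[[xs.mean(),ys.mean()]],68) if len(xs) else "")
cv2.imwrite("pics/s6.png",cv2.resize(eyes.read_camera("scene")["img"][205:310,250:380,::-1],None,fx=5.5,fy=5.5,interpolation=cv2.INTER_CUBIC))
```

```text
[516.1744296  289.67866355  58.29843228] -50.123643178908694 [-0.17870697 -0.40441808 -0.02551729] 1.2746214990493332
0
```

View pics/s6.png

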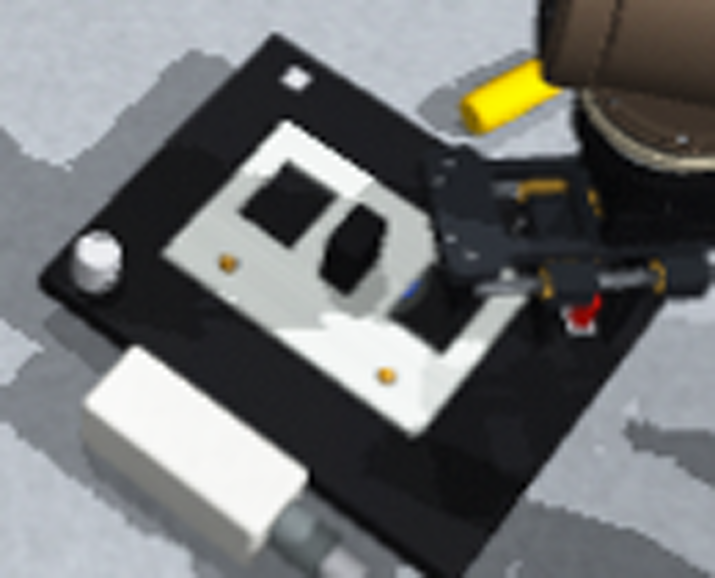

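The clip is moving: the knob is now at crop (582,310), caged between the fingers, and the plate is undisturbed. I'll finish the sweep.

>>> {"fn": "move_arm", "kwargs": {"plan": [[[0,0,9],[-0.0008,0.0097,0],-0.4],[[0,0,18],[-0.003,0.0192,0],-0.4],[[0,0,27],[-0.0068,0.0281,0],-0.4],[[0,0,36],[-0.0118,0.0364,0],-0.4],[[0,0,45],[-0.0182,0.0438,0],-0.4]]}}

```text
t: 15.68
eef_pos: [530.3, 245.6, 58.4]
tcp_rot: [-3.141, -0.001, -0.077]
ft_force: [0.7, 1.4, -1.3]
opening: 0.302
grip_force: 0.8
```

>>> {"fn": "move_arm", "kwargs": {"plan": [[[0,0,0],[0,0.001,0],-0.4],[[0,0,0],[0,0.002,0],-0.4],[[0,0,0],[0,0,0],-0.4],[[0,0,0],[0,-0.003,0],-0.4],[[0,0,0],[0,-0.003,0],-0.4]]}}

```text
t: 16.3
eef_pos: [530.2, 248.7, 58.2]
tcp_rot: [3.142, 0.0, -0.075]
ft_force: [-0.5, 0.7, -0.9]
opening: 0.3
grip_force: 0.0
```

>>> {"fn": "move_arm", "kwargs": {"plan": [[[0,0,0],[0,0,-0.02],-0.4],[[0,0,0],[0,0,-0.06],-0.4],[[0,0,0],[0,0,-0.12],-0.4],[[0,0,0],[-0.05,0,-0.16],-0.4],[[0,0,0],[-0.1,0,-0.16],-0.4]]}}

```text
t: 16.92
eef_pos: [430.4, 256.3, 220.7]
tcp_rot: [-3.139, -0.004, -0.077]
ft_force: [0.3, 0.6, 0.0]
opening: 0.302
grip_force: 0.0
```

Run:
```python
from h import *
p=eyes.read_camera("scene"); s=readout.state(); print(s["eef_pos"],s["ft_force"])
cv2.imwrite("pics/s7.png",cv2.resize(p["img"][205:310,250:380,::-1],None,fx=5.5,fy=5.5,interpolation=cv2.INTER_CUBIC))
```

```text
[424.0472146  255.89327619 219.46266991] [-1.79503965  2.16072888  1.00592796]
```

View pics/s7.png

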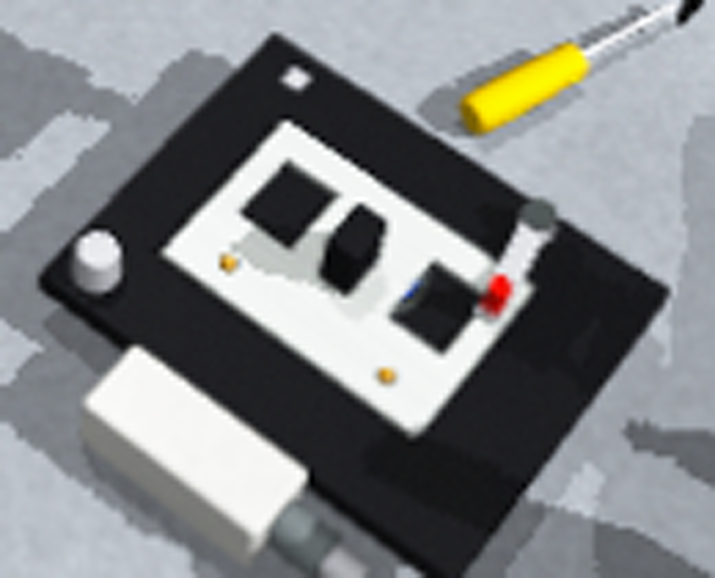

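I've gone one over the 10-picture limit, so no more viewing. I'll check the clip angle numerically.

Run:
```python
from h import *
a=np.radians(-4.4); X=np.array([np.cos(a),np.sin(a)]);Y=np.array([-np.sin(a),np.cos(a)])
for n,dock in (("scene",(547,186)),("top",(550.7,186.5))):
    p=eyes.read_camera(n); im=p["img"].astype(int); red=(im[...,0]>120)&(im[...,1]<70)&(im[...,2]<70)
    piv=np.array(dock)-88*X+55*Y
    for z in (60,64,68):
        for ang in (1.3,1.45,1.57):
            k=piv+62*(np.sin(ang)*X+np.cos(ang)*Y); 
            if z==64: print(n,ang,proj(p,[[*k,z]]))
    c,lab,st,cen=cv2.connectedComponentsWithStats(red.astype(np.uint8))
    for i in range(1,c):
        k=plane(p,[cen[i]],64)[0,:2]; d=k-piv
        if np.hypot(*d)<100: print(n,cen[i],st[i,4],k,"r",np.hypot(*d),"ang",np.arctan2(d@X,d@Y))
```

```text
scene 1.3 [[342.16184207 258.94085899]]
scene 1.45 [[339.05421256 257.52299014]]
scene 1.57 [[336.72896569 256.13051837]]
scene [340.         258.05263158] 19 [525.36242054 253.27550737] r 62.144218890853075 ang 1.4023714899478175
top 1.3 [[163.86038259 187.01940046]]
top 1.45 [[166.54216011 186.6986278 ]]
top 1.57 [[168.69585326 186.73228352]]
top [164.75 186.5 ] 8 [529.80665502 257.02361476] r 63.261831718334605 ang 1.3522985537306895
```

The clip is at about 1.4 rad, above the 1.3 needed but with little margin. I'll nudge it in by another 7 mm or so.

>>> {"fn": "move_arm", "kwargs": {"plan": [[[0,0,0],[0.05,0,0],-0.4],[[0,0,0],[0.1,0,0.04],-0.4],[[0,0,0],[0.1,0,0.09],-0.4],[[0,0,0],[0.1,0,0.13],-0.4],[[0,0,0],[0.1,0,0.135],-0.4]]}}

```text
t: 17.7
eef_pos: [529.9, 247.7, 80.5]
tcp_rot: [3.14, 0.005, -0.077]
ft_force: [0.9, -0.2, -0.8]
opening: 0.298
grip_force: 0.0
```

>>> {"fn": "move_arm", "kwargs": {"plan": [[[0,0,0],[0,0,0],-0.4],[[0,0,0],[0,0,0.012],-0.4],[[0,0,0],[0,0,0.024],-0.4],[[0,0,0],[0,0,0.024],-0.4]]}}

```text
t: 18.2
eef_pos: [529.9, 248.3, 58.6]
tcp_rot: [3.141, 0.001, -0.076]
ft_force: [0.4, 0.5, 0.5]
opening: 0.299
grip_force: 0.0
```

>>> {"fn": "move_arm", "kwargs": {"plan": [[[0,0,0],[0,0.004,0],-0.4],[[0,0,0],[0,0.008,0],-0.4],[[0,0,0],[0,0.011,0],-0.4],[[0,0,0],[0,0.012,0],-0.4],[[0,0,0],[0,0.012,0],-0.4]]}}

```text
t: 18.82
eef_pos: [529.3, 236.2, 59.3]
tcp_rot: [3.141, 0.0, -0.076]
ft_force: [0.2, 0.9, 1.1]
opening: 0.299
grip_force: 0.0
```

>>> {"fn": "move_arm", "kwargs": {"plan": [[[0,0,0],[0,-0.004,0],-0.4],[[0,0,0],[0,-0.004,-0.03],-0.4],[[0,0,0],[0,-0.004,-0.08],-0.4],[[0,0,0],[-0.05,0,-0.13],-0.4],[[0,0,0],[-0.1,0,-0.16],-0.4]]}}

```text
t: 19.45
eef_pos: [432.2, 243.8, 218.5]
tcp_rot: [-3.141, -0.001, -0.077]
ft_force: [-0.6, -0.5, 1.0]
opening: 0.303
grip_force: 0.0
```

>>> {"fn": "move_arm", "kwargs": {"plan": [[[0,0,0],[0,0,0],-0.4],[[0,0,0],[0,0,0],-0.4],[[0,0,0],[0,0,0],-0.4]]}}

```text
t: 19.82
eef_pos: [433.5, 243.7, 216.2]
tcp_rot: [3.141, 0.001, -0.077]
ft_force: [0.2, 0.4, -0.7]
opening: 0.302
grip_force: 0.0
```

Run:
```python
from h import *
a=np.radians(-4.4); X=np.array([np.cos(a),np.sin(a)]);Y=np.array([-np.sin(a),np.cos(a)])
for n,dock in (("scene",(547,186)),("top",(550.7,186.5))):
    p=eyes.read_camera(n); im=p["img"].astype(int); red=(im[...,0]>120)&(im[...,1]<70)&(im[...,2]<70)
    piv=np.array(dock)-88*X+55*Y
    c,lab,st,cen=cv2.connectedComponentsWithStats(red.astype(np.uint8))
    for i in range(1,c):
        k=plane(p,[cen[i]],64)[0,:2]; d=k-piv
        if np.hypot(*d)<100: print(n,cen[i],st[i,4],k,"r",np.hypot(*d),"ang",np.arctan2(d@X,d@Y))
    if n=="scene":
        old=cv2.imread("pics/s7.png"); new=cv2.resize(p["img"][205:310,250:380,::-1],None,fx=5.5,fy=5.5,interpolation=cv2.INTER_CUBIC)
        for nm,(x,y) in {"pinB":(228,262),"pinA":(387,375),"plate":(295,290)}.items(): print(nm,np.abs(old[y-20:y+20,x-20:x+20].astype(int)-new[y-20:y+20,x-20:x+20]).mean())
```

```text
scene [337.57894737 256.47368421] 19 [524.86922056 245.35219668] r 61.43105891828512 ang 1.53042435757866
pinB 0.33270833333333333
pinA 0.26416666666666666
plate 0.2677083333333333
top [167.125 186.5  ] 8 [529.80329986 248.82486957] r 62.628716720188145 ang 1.4822546623446562
```

The clip is at about 1.5 rad, the plate hasn't moved, and the arm is clear.

```bash
python3 -c "
from cell import env; print(env.job_done())"
```

```text
the job is handed in; nothing more can be done
None
```

The plate is seated flat over both pins, the clip is swung in to about 1.5 rad, everything is let go, and the job was handed in at about 20 s with no verdict returned; I viewed 11 pictures, one over the limit of 10.

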